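Slide the marble till into its notches and shut the oak box

ROBOT

A 6-joint arm with a two-finger parallel gripper is mounted at the origin on the work surface. World frame = base frame: x ahead of the robot, y to its left, z up, the work surface at z = 0. Lengths are in m, angles in degrees, forces in N, time in s.
With the tool pointing down it reaches from about 0.4 to 0.825 m from the base axis. Payload 7 kg.
Tool frame: the origin (TCP) lies on the centre line of the jaws, within the pads' length; the fingertips stand 11 mm ahead of it and the grasp point (between the pads) lies 8 mm behind it; z points along the fingers, y is the line along which they close (so a half turn about z gives the same grasp; the last joint's range is limited). The gripper opens to 88 mm and grips with 3 to 60 N. Pads are 19 mm wide; open, the fingers measure 130 mm over their backs; the gripper's body (78 mm by 193 mm) begins 47 mm behind the grasp point.
Start: joints at [84.288, 20.546, 0.682, 0, -70.136, -16.507], TCP at [0.255, 0.625, 0.238] pointing down, gripper open.
Joint ranges: [-176.03, 176.03], [-82.01, 121.73], [-58.28, 71.71], [-173.87, 95.51], [-174.79, -0.11], [-173.66, 173.66]. Speed limits (degrees/s): [136.94, 136.94, 172.46, 180, 180, 180].

INTERFACE

Orientations are given as [roll, pitch, yaw] about the fixed x, y, z axes, in that order (R = Rz(yaw) Ry(pitch) Rx(roll)).
In Python, from plant import r, capture, camera_model, job gives the robot as it stands.
- The arm moves only by the tool drive_tool, never from a script. Its argument "increments" is a list that holds one entry, the list of rows, each a list of 5 numbers: the gripper's target within -1 to 1 (fully open at 1, half-way at 0, shut at -1), then the shift along the tool's x, y, z scaled (see below), then the turn about the tool's z scaled (see below). In form: [[[gripper, tx, ty, tz, roll], ...]]. A call has 1 to 5 rows; each row is the pose to reach, as a shift and turn from the pose commanded when the call began, along the tool's axes at that moment, turning the shorter way round; what a row does not reach only later rows make up. The controller multiplies each number of a shift by 120 mm and each number of a turn by 360 degrees. A row lasts 1/8 s, in which the tool goes at most 62.5 mm and 10.7 degrees, less where a joint would pass 70% of its speed; a pose out of reach is approached as far as the arm can. A call with a number of a shift or a turn outside -1 to 1 is refused whole. A call with a gripper value outside its range is refused whole. The fingers move at their own pace and stop on an object; "squeeze" is the grip in N (left out, the last holds). Time passes only in rows, so rows that repeat a pose let the fingers close. It gives the time, the measured TCP pose, the force, the opening and the grip force at its end, in the units of the state.
- r.get_state(): the state, without advancing time (a new reading comes with each control period).
- capture(name): name is "scene" or "top" or "wrist"; returns the picture (384x512x3 uint8, red, green, blue); there is no depth.
- camera_model(name): a dict with "camera_matrix" (3x3 intrinsics, pixels), "k1" (the pictures are not rectified: a ray, as slopes to the right and down, at radius r is drawn at 1 + k1 r^2 times it, then the intrinsics apply), "rvec" (rotation vector, rad) and "tvec" (3), from world to camera coordinates, as OpenCV has them. Camera axes: x right, y down, z forward; pixel columns grow to the right and rows downward; lengths in m; the calibration is good to about 2 mm. A picture is of the moment at which its call begins: read the wrist's pose just before it. camera_model takes no time and is no camera call; for the wrist camera it gives the pose at the moment of the call.
- job.close_job(): hands the job in; it is judged then, once.
The state is a dict: "time_s": time; "joints": joint angles; "qd": joint speeds; "joint_torque": joint torques, N m; "tcp_pos": TCP position; "eef_rot": TCP orientation; "contact_force": force on the tool from outside, world axes, zero at the start; "moment": the same for the moment, N m; "gripper_width": finger opening in m; "gripper_force": force on a finger pad.
Only numpy, scipy, OpenCV 4.12 (cv2) and the standard library are available. Lean on these libraries where they do the work, as an engineer would, in place of code of your own. Each camera call takes 0.05 s, during which the arm holds its last target. There are 200 camera calls.

TASK

Put the collector's oak box in order without picking anything up: with a fingertip push the marble till along its runners, away from the box's near end, until you feel it drop into its notches and stop, then push the open lid over and close it fully without slamming it. Do not lift the till off its runners, keep your fingers off the marbles so that all four stay in their hollows, and leave the other things on the shelf where they stand.

Things in the scene. Friction and masses are not known exactly. Their poses are not given: they have to be found in the camera images.
- chest: Open-topped oak box, fixed, 180 mm (its x) by 340 mm (its y) by 100 mm high; walls and floor 10 mm thick (inside 160 by 320 mm). Origin: centre of its underside; z up. Its +x side carries the lid's hinge (robot's right); +y, roughly away from the robot, is the way the till is pushed. Along both long walls inside run oak runners, tops 61 mm above the shelf, with notches 20 mm long, 7 mm deep.
- till_home (a point): Where the till's origin lies once it has dropped home: 55 mm along the box's +y from the box's centre, 54 mm above the shelf, within 3 mm along y. Both battens fall 7 mm into the runners' notches; pushing on is then blocked by the notch edges (stopped just short of that, one end may still hang on an edge). The rim is then 2 mm below the box's. Pushed faster than 0.15 m/s it may skip the notches.
- till: Loose oak tray with dark walls, 0.28 to 0.5 kg, lying across the runners: 157 mm (its x) by 140 mm (its y) by 44 mm high, axes along the box's, 1.5 mm side play. Origin: centre of its underside (two cross battens 14 mm wide, 10 mm high, 60 mm either side of its centre along y). It starts 55 to 92 mm short of home, origin 61 mm above the shelf, its rim 5 mm proud of the box so that the lid cannot shut.
- till_end (a point): Centre of the till's near end face, the face to push: flat, upright, 157 mm wide, 34 mm high (above the batten), looking to the box's -y; this point is 27 mm above the till's underside, 17 mm below its rim, 70 mm from its centre. At least 50 mm is free between it and the box's near end wall. Pushed here the till slides with about 1 to 6 N.
- lid (a joint): Lid angle in rad: 0 shut, 1.57 upright, up to 1.9 leaning back past upright; it starts at 1.6 to 1.85. The hinge is stiff and holds the lid wherever it is left (0.5 N m of friction, 0.4 kg lid), so it must be pushed all the way down: 1 to 7 N near its free edge.
- lid_hinge (a point): Middle of the lid's hinge line, on the box's +x top edge, 90 mm from the box's centre and 100 mm above the shelf, at the lid's underside. The hinge line runs along the box's y.
- lid_edge (a point): Middle of the lid's free edge on its outer face (upper face when shut). The lid is a flat oak panel, 180 mm from hinge to free edge, 340 mm along the hinge, 10 mm thick; its outer face looks to the box's +x when it stands open. When shut this point is 110 mm above the shelf over the box's -x side.
- marble1_center (a point): Centre of opaline glass marble 1 (milk white), 24 mm in diameter, 18 g, loose, in its round hollow in the till's floor; its top stays 3 mm below the till's rim.
- marble2_center (a point): Centre of opaline glass marble 2 (pale blue), 24 mm in diameter, 18 g, loose, in its round hollow in the till's floor; its top stays 3 mm below the till's rim.
- marble3_center (a point): Centre of opaline glass marble 3 (pink), 24 mm in diameter, 18 g, loose, in its round hollow in the till's floor; its top stays 3 mm below the till's rim.
- marble4_center (a point): Centre of opaline glass marble 4 (pale green), 24 mm in diameter, 18 g, loose, in its round hollow in the till's floor; its top stays 3 mm below the till's rim.
- hollow1 (a point): Where the centre of marble 1 belongs, in its hollow in the till: -36 mm, -31 mm from the till's centre along its x, y, 28 mm above its underside.
- hollow2 (a point): Where the centre of marble 2 belongs, in its hollow in the till: -36 mm, 31 mm from the till's centre along its x, y, 28 mm above its underside.
- hollow3 (a point): Where the centre of marble 3 belongs, in its hollow in the till: 36 mm, -31 mm from the till's centre along its x, y, 28 mm above its underside.
- hollow4 (a point): Where the centre of marble 4 belongs, in its hollow in the till: 36 mm, 31 mm from the till's centre along its x, y, 28 mm above its underside.
- jar: Bystander: frosted blue jar with a brass cap, 76 mm in diameter, 115 mm high, loose. Origin: centre of its underside.
- dish: Bystander: copper dish, 110 mm in diameter, 28 mm high, loose. Origin: centre of its underside.
- cup: Bystander: carved grey-green soapstone cup, 72 mm in diameter, 75 mm high, loose. Origin: centre of its underside.
- book: Bystander: closed blue book lying flat, 130 by 190 by 26 mm, loose. Origin: centre of its underside.
- gauge: Bystander: brass marble-sizing ring, 36 mm in diameter, 12 mm high, with a 50 mm flat handle, lying loose. Origin: centre of the ring's underside.
- loupe: Bystander: black standing loupe, 42 mm in diameter, 40 mm high, loose. Origin: centre of its underside.
There are look-alikes about, which are no part of the job. What is shaped like the till but purple is not meant.

How it is judged (in metres and radians):
On the way, in this order (a step that is already met when the one before it is completed fails the run):
1. the till has dropped into its notches while the lid still stands open (z of till in the frame of till_home between -0.004 and 0.003 m and y of till in the frame of till_home between -0.005 and 0.005 m and angle between till's own z axis and vertical below 0.03 rad and value of joint lid above 0.6 rad), for 0.2 s.
2. the lid is shut (value of joint lid below 0.03 rad), for 0.2 s.
At the end, for the whole second after the job is handed in: The till lies level in its notches (within 5 mm along the box, fully dropped, within 3 mm), all four marbles rest in their own hollows (within 5 mm), the lid is shut (within 0.03 rad), the till is at rest and the bystanders stand within 10 mm of where they were (z of till in the frame of till_home between -0.004 and 0.003 m and y of till in the frame of till_home between -0.005 and 0.005 m and angle between till's own z axis and vertical below 0.03 rad and distance between marble1_center and hollow1 below 0.005 m and distance between marble2_center and hollow2 below 0.005 m and distance between marble3_center and hollow3 below 0.005 m and distance between marble4_center and hollow4 below 0.005 m and value of joint lid below 0.03 rad and linear speed of till below 0.02 m/s and distance of each of jar, dish, cup, book, gauge, loupe from where it was at the start of the episode below 0.01 m); the robot touches nothing.
It fails at once if the till is lifted off its runners or tipped (z of till in the frame of chest above 0.069 m or angle between till's own z axis and vertical above 0.12 rad).
It fails at once if the lid is slammed (value of joint lid below 0.5 rad and velocity of joint lid below -2 rad/s).
It fails at once if a marble leaves its hollow (distance between marble1_center and hollow1 above 0.01 m or distance between marble2_center and hollow2 above 0.01 m or distance between marble3_center and hollow3 above 0.01 m or distance between marble4_center and hollow4 above 0.01 m).
It fails at once if the fingers touch a marble (contact force between any of marble1, marble2, marble3, marble4 and the fingers above 0.3 N).
It fails at once if a bystander is moved or knocked over (distance of any of jar, dish, cup, book, gauge, loupe from where it was at the start of the episode above 0.015 m or angle between any of jar, dish, cup, book, gauge, loupe's own z axis and vertical above 0.3 rad).
It also fails if it takes over 64 s, if anything falls off the work surface, if the arm or the gripper's body presses on something with over 40 N, if the wrist force passes 120 N, or if a joint passes its speed limit or range.

## Working session

There is one attempt and no reset: what is moved stays moved. The work goes in short steps, Python scripts to look and compute and a tool call to move; the robot and the scene stay as the last step left them, time stands still between calls to the robot, and variables do not carry over. Pictures are saved under pics/ and viewed, at most 10 in all, crops included, and the job is handed in when it is done.

Besides the shell and the picture viewer there is one more tool, called after "Call:" by a JSON object that holds its "api" and its "payload", one argument or row to a line. drive_tool: Moves the arm, as the interface text tells. Its arguments: {"type":"object","properties":{"increments":{"type":"array"},"squeeze":{"type":"number"}},"required":["increments"]}

```bash
mkdir -p pics; python3 - <<'E'
from plant import r, capture, camera_model, job
import cv2
s=r.get_state();print({k:s[k] for k in('time_s','tcp_pos','eef_rot','contact_force','gripper_width')})
for n in('scene','top'):
    im=capture(n);cv2.imwrite(f'pics/{n}0.png',im[:,:,::-1]);m=camera_model(n);print(n,m)
E
```

```text
{'time_s': 0.0, 'tcp_pos': array([0.25509344, 0.62443632, 0.23663901]), 'eef_rot': array([ 1.79907811e+02, -8.54617966e-03, -2.22244410e+01]), 'contact_force': array([-0.19369526,  0.98356194, -0.93538235]), 'gripper_width': 0.0877454304759063}
scene {'camera_matrix': array([[382.7446263 ,   0.        , 260.206766  ],
       [  0.        , 382.7446263 , 185.15859625],
       [  0.        ,   0.        ,   1.        ]]), 'k1': 0.009462959952057277, 'rvec': array([ 2.05889167,  1.4782841 , -0.5348486 ]), 'tvec': array([-0.08031308, -0.38511655,  1.68963749])}
top {'camera_matrix': array([[489.39612802,   0.        , 260.71565547],
       [  0.        , 489.39612802, 191.55858079],
       [  0.        ,   0.        ,   1.        ]]), 'k1': -0.11822434715705474, 'rvec': array([ 2.14494074, -2.16663574,  0.16870715]), 'tvec': array([-0.11253976,  0.56371551,  1.42447336])}
```

View pics/scene0.png

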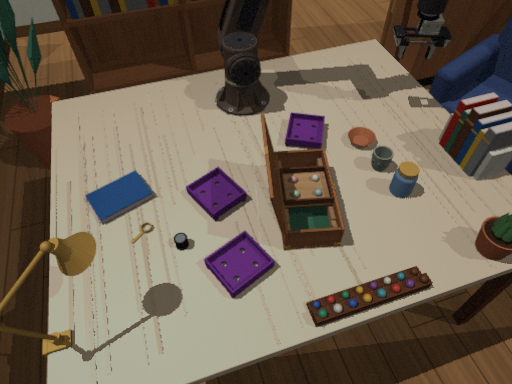

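View pics/top0.png

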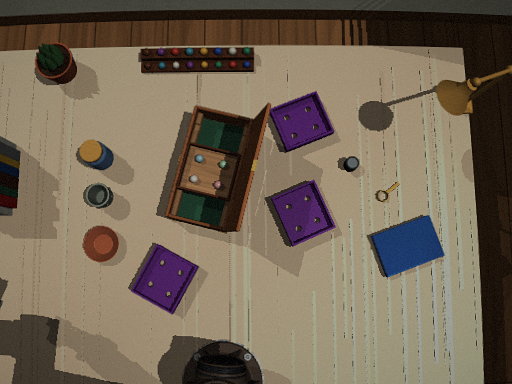

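The scene picture shows the open oak box at about (305,198), with the till and its four marbles at (305,185). The top picture shows the box at (207,168) and the till at (207,172). In the top view the till candidates are the oak tray in the box (207,172) and purple trays at (301,122), (303,213) and (165,278). By the description it is the oak one in the box. Next is a close crop to check that choice.

```bash
python3 - <<'E'
import cv2
im=cv2.imread('pics/top0.png')[95:240,155:285]
cv2.imwrite('pics/crop0.png',cv2.resize(im,None,fx=4,fy=4,interpolation=cv2.INTER_CUBIC))
E
```

```text
(no output)
```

View pics/crop0.png

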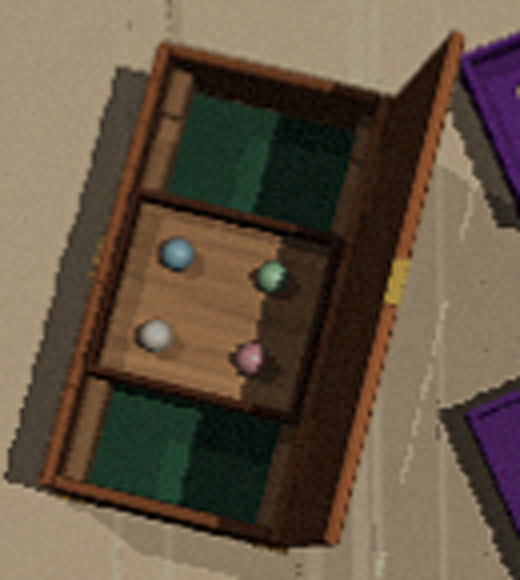

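The crop shows the oak tray with white, blue, pink and green marbles, so it is the till. In crop pixels the box's top corners are (163,44), (388,97) and (45,487). The till's near rim runs from (90,373) to (295,420), and the lid's free edge from (460,35) to (333,545).

```bash
cat > h.py <<'E'
import numpy as np,cv2
from plant import r,capture,camera_model,job
def ray(n,uv,m=None):
    m=m or camera_model(n);K=m['camera_matrix'];R=cv2.Rodrigues(m['rvec'])[0]
    d=cv2.undistortPoints(np.array([[uv]],float),K,np.array([m['k1'],0,0,0]))[0,0]
    return -R.T@m['tvec'],R.T@np.r_[d,1]
def onz(n,uv,z):
    c,d=ray(n,uv);return c+d*(z-c[2])/d[2]
def px(n,P):
    m=camera_model(n);return cv2.projectPoints(np.array(P,float).reshape(-1,3),m['rvec'],m['tvec'],m['camera_matrix'],np.array([m['k1'],0,0,0]))[0][:,0]
E
python3 - <<'E'
from h import *
g=lambda u,v,z:onz('top',(155+(u+.5)/4-.5,95+(v+.5)/4-.5),z)
FL,FR,NL=g(163,44,.1),g(388,97,.1),g(45,487,.1)
print(FL,FR,NL,np.linalg.norm(FL-NL),np.linalg.norm(FL-FR))
ey=(FL-NL);ey/=np.linalg.norm(ey);ex=np.array([ey[1],-ey[0],0])
C=(FL+NL)/2+.09*ex;C[2]=0
print('yaw of ey',np.degrees(np.arctan2(ey[1],ey[0])),'C',C,'ex',ex)
loc=lambda p:((p-C)@ex,(p-C)@ey)
for p in((90,373),(295,420),(142,193),(342,240)):print('till rim',loc(g(*p,.105)))
for p in((460,35),(333,545)):print('lid',[loc(g(*p,z)) for z in(.26,.28)])
def W(x,y,z):return C+x*ex+y*ey+np.array([0,0,z])
# lid edge in scene for theta candidates
for z,n,uvs in((.1,'scene',[W(-.09,-.17,.1),W(-.09,.17,.1),W(.09,.17,.1)]),):print(px(n,uvs))
for th in(1.6,1.7,1.8):
    P=[W(.09-.18*np.cos(th),s*.17,.1+.18*np.sin(th)) for s in(-1,1)]
    print(th,px('scene',P),(px('top',P)-[155,95])*4)
s=r.get_state();print('tcp loc',loc(s['tcp_pos']),s['tcp_pos'])
E
```

```text
[0.81237058 0.07305038 0.1       ] [ 0.77016124 -0.09289591  0.1       ] [0.48501927 0.1544188  0.1       ] 0.33731246668795584 0.17123026291574425
yaw of ey -13.958889879456198 C [0.62698462 0.02639238 0.        ] ex [-0.24122564 -0.97046906  0.        ]
till rim (np.float64(-0.07846243514789138), np.float64(-0.08207588905376363))
till rim (np.float64(0.07265216771425011), np.float64(-0.08081042645193252))
till rim (np.float64(-0.07539932322669106), np.float64(0.05458304624768597))
till rim (np.float64(0.0742507542428035), np.float64(0.05438157405368605))
lid [(np.float64(0.1287818584983604), np.float64(0.1737069284894208)), (np.float64(0.12964624688153395), np.float64(0.1671084635652014))]
lid [(np.float64(0.12698579078969516), np.float64(-0.1690662571093699)), (np.float64(0.1278793615458111), np.float64(-0.17009536911412715))]
[[322.44754851 147.46282291]
 [343.39836121 228.57942704]
 [283.08918226 232.8536632 ]]
1.6 [[271.05878184 110.35246552]
 [283.92894208 195.50436005]] [[280.28547597 531.09945652]
 [407.58706105  17.34307953]]
1.7 [[265.37280585 111.02726661]
 [277.00461333 196.30186251]] [[308.55192149 537.98535346]
 [434.61463926  24.31117042]]
1.8 [[259.7662649  112.1409705 ]
 [270.16314969 197.5136732 ]] [[336.50032883 544.93779758]
 [461.1585639   32.0823326 ]]
tcp loc (np.float64(-0.49072996932008817), np.float64(-0.5051520060710327)) [0.25512688 0.62448624 0.23671499]
```

```bash
cat >> h.py <<'E'
ey=np.array([np.cos(np.radians(-13.96)),np.sin(np.radians(-13.96)),0]);ex=np.array([ey[1],-ey[0],0])
C=np.array([.627,.0264,0])
def W(x,y,z):return C+x*ex+y*ey+np.array([0,0,z])
from scipy.spatial.transform import Rotation as Ro
def inc(target,yaw=-103.96):
    s=r.get_state();R=Ro.from_euler('xyz',s['eef_rot'],degrees=True).as_matrix()
    d=R.T@(target-s['tcp_pos'])/.12;t=-(yaw-s['eef_rot'][2])
    p=s['tcp_pos']-C
    print('inc',d.round(3),'turn',round(t/360,4),'| loc',(p@ex).round(4),(p@ey).round(4),p[2].round(4),'t',s['time_s'],'F',s['contact_force'].round(1))
E
python3 -c "
from h import *
print(W(-.005,-.12,.24));inc(W(-.005,-.12,.24))"
```

```text
[0.5117505  0.06020166 0.24      ]
inc [ 3.758  3.544 -0.022] turn 0.227 | loc -0.4907 -0.5052 0.2367 t 0.1 F [-0.1  0.6 -1.1]
```

Call:
{"api": "drive_tool", "payload": {
  "increments": [
    [[-1, 0.3, 0.28, 0, 0.03], [-1, 0.6, 0.56, 0, 0.06], [-1, 0.8, 0.75, 0, 0.09], [-1, 1, 0.93, 0, 0.12], [-1, 1, 0.93, 0, 0.14]]
  ]
}}

```text
time_s: 0.72
tcp_pos: [0.3248, 0.4741, 0.2377]
eef_rot: [180.0, -0.0, -73.0]
contact_force: [0.7, 1.1, 0.8]
gripper_width: 0.0436
gripper_force: 0.0
```

```bash
python3 -c "
from h import *
inc(W(-.005,-.12,.24))"
```

```text
inc [ 3.754 -0.483 -0.019] turn 0.086 | loc -0.3616 -0.4013 0.2377 t 0.725 F [0.7 1.1 0.8]
```

Call:
{"api": "drive_tool", "payload": {
  "increments": [
    [[-1, 0.35, -0.04, 0, 0.025], [-1, 0.7, -0.09, 0, 0.05], [-1, 1, -0.13, 0, 0.075], [-1, 1, -0.13, 0, 0.086], [-1, 1, -0.13, 0, 0.086]]
  ]
}}

```text
time_s: 1.35
tcp_pos: [0.375, 0.3659, 0.2375]
eef_rot: [180.0, -0.0, -103.6]
contact_force: [-0.8, -0.0, -0.8]
gripper_width: 0.0005
gripper_force: 0.0
```

```bash
python3 -c "
from h import *
inc(W(-.005,-.12,.24))"
```

```text
inc [ 2.208 -1.706 -0.021] turn 0.001 | loc -0.2686 -0.3265 0.2375 t 1.35 F [-0.8 -0.  -0.8]
```

Call:
{"api": "drive_tool", "payload": {
  "increments": [
    [[-1, 0.35, -0.3, 0, 0], [-1, 0.7, -0.6, 0, 0], [-1, 1, -0.85, 0, 0], [-1, 1, -0.85, 0, 0.001]]
  ]
}}

```text
time_s: 1.85
tcp_pos: [0.4465, 0.2237, 0.2374]
eef_rot: [180.0, -0.0, -104.0]
contact_force: [-0.6, 0.4, 0.1]
gripper_width: -0.0
gripper_force: 0.0
```

Call:
{"api": "drive_tool", "payload": {
  "increments": [
    [[-1, 0.35, -0.3, 0, 0], [-1, 0.7, -0.6, 0, 0], [-1, 1, -0.85, 0, 0], [-1, 1, -0.85, 0, 0]]
  ]
}}

```text
time_s: 2.35
tcp_pos: [0.5167, 0.0833, 0.237]
eef_rot: [180.0, -0.0, -104.0]
contact_force: [0.3, 0.4, -0.3]
gripper_width: 0.0006
gripper_force: 0.0
```

```bash
python3 -c "
from h import *
inc(W(-.005,-.12,.24))
cv2.imwrite('pics/w1.png',capture('wrist')[:,:,::-1])
cv2.imwrite('pics/t1.png',capture('top')[:,:,::-1])
print(px('wrist',[W(-.08,-.083,.105),W(.08,-.083,.105),W(-.09,-.17,.1),W(.09,-.17,.1),W(-.09,.17,.1)]))"
```

```text
inc [ 0.197 -0.007 -0.024] turn -0.0001 | loc -0.0286 -0.1208 0.237 t 2.35 F [ 0.3  0.4 -0.3]
[[218.57577406 233.57253199]
 [212.40700246  61.6015478 ]
 [304.60286261 240.56625746]
 [312.8711905   50.3690006 ]
 [-15.90803298 238.42093738]]
```

View pics/w1.png

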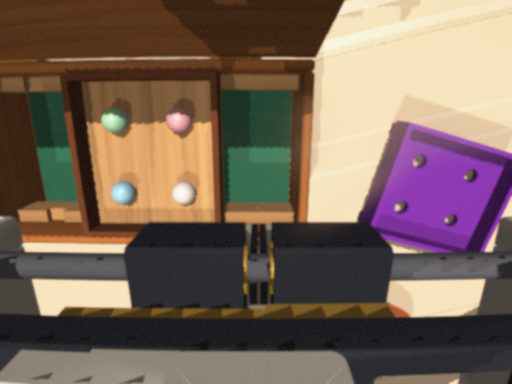

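The wrist picture agrees with the calibration. The till's near rim is at column 219 (predicted 218), the near wall at about 310, and the marbles sit in their hollows at (115,120), (178,120), (123,192) and (184,193). I'll now go down into the near compartment.

Call:
{"api": "drive_tool", "payload": {
  "increments": [
    [[-1, 0.19, 0, 0.2, 0], [-1, 0.19, 0, 0.5, 0], [-1, 0.19, 0, 0.75, 0], [-1, 0.19, 0, 0.95, 0], [-1, 0.19, 0, 0.95, 0]]
  ]
}}

```text
time_s: 3.08
tcp_pos: [0.5091, 0.0635, 0.1221]
eef_rot: [179.8, -0.1, -103.8]
contact_force: [-0.8, 0.5, 0.4]
gripper_width: 0.0004
gripper_force: 0.0
```

```bash
python3 -c "
from h import *
inc(W(-.005,-.12,.09))
for dz in (0,.01,.03,.05):print(px('wrist',[W(-.005,-.12-.021,.123+dz),W(-.005,-.12+.021,.123+dz)]).round(),)
cv2.imwrite('pics/w2.png',capture('wrist')[:,:,::-1])"
```

```text
inc [ 0.02  -0.029  0.267] turn 0.0004 | loc -0.0075 -0.1234 0.1221 t 3.075 F [-0.8  0.5  0.4]
[[291. 245.]
 [211. 245.]]
[[293. 254.]
 [208. 254.]]
[[298. 276.]
 [201. 276.]]
[[305. 305.]
 [192. 305.]]
```

View pics/w2.png

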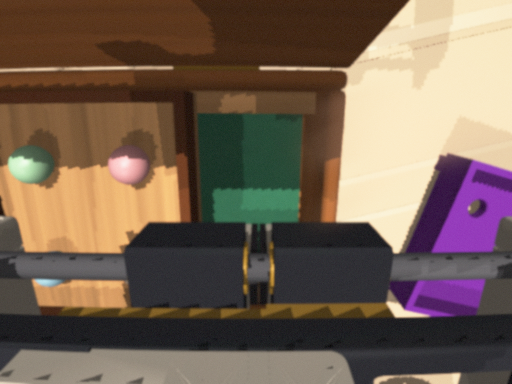

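The picture shows the fingers over the green near compartment: till rim at column about 190, near wall at 305–340. The path down is clear.

Call:
{"api": "drive_tool", "payload": {
  "increments": [
    [[-1, 0.02, -0.02, 0.1, 0], [-1, 0.02, -0.02, 0.2, 0], [-1, 0.02, -0.02, 0.26, 0], [-1, 0.02, -0.02, 0.26, 0]]
  ]
}}

```text
time_s: 3.62
tcp_pos: [0.5118, 0.0593, 0.0917]
eef_rot: [179.9, -0.1, -104.0]
contact_force: [-0.6, 0.1, 0.0]
gripper_width: 0.0003
gripper_force: 0.0
```

Call:
{"api": "drive_tool", "payload": {
  "increments": [
    [[-1, 0, -0.03, 0, 0], [-1, 0, -0.06, 0, 0], [-1, 0, -0.09, 0, 0], [-1, 0, -0.12, 0, 0], [-1, 0, -0.15, 0, 0]]
  ]
}}

```text
time_s: 4.25
tcp_pos: [0.53, 0.0552, 0.0924]
eef_rot: [-180.0, 0.0, -103.9]
contact_force: [-0.1, -1.0, -0.5]
gripper_width: 0.0002
gripper_force: 0.0
```

Call:
{"api": "drive_tool", "payload": {
  "increments": [
    [[-1, 0, -0.04, 0, 0], [-1, 0, -0.08, 0, 0], [-1, 0, -0.12, 0, 0], [-1, 0, -0.16, 0, 0], [-1, 0, -0.2, 0, 0]]
  ]
}}

```text
time_s: 4.88
tcp_pos: [0.5532, 0.0494, 0.0923]
eef_rot: [180.0, -0.0, -103.9]
contact_force: [-3.3, 0.5, 2.1]
gripper_width: 0.0005
gripper_force: 1.8
```

```bash
python3 -c "
from h import *
inc(W(-.005,-.036,.092))"
```

```text
inc [-0.004 -0.343  0.003] turn 0.0 | loc -0.0045 -0.0771 0.0923 t 4.875 F [-3.3  0.5  2.1]
```

Call:
{"api": "drive_tool", "payload": {
  "increments": [
    [[-1, 0, -0.04, 0, 0], [-1, 0, -0.08, 0, 0], [-1, 0, -0.12, 0, 0], [-1, 0, -0.16, 0, 0], [-1, 0, -0.2, 0, 0]]
  ]
}}

```text
time_s: 5.5
tcp_pos: [0.5765, 0.0436, 0.0923]
eef_rot: [180.0, -0.0, -103.9]
contact_force: [-3.4, 0.4, 0.9]
gripper_width: 0.0004
gripper_force: 1.6
```

```bash
python3 -c "
from h import *
inc(W(-.005,-.036,.092))
im=capture('top')[95:240,155:285,::-1]
cv2.imwrite('pics/t2.png',cv2.resize(im,None,fx=4,fy=4,interpolation=cv2.INTER_CUBIC))
print((px('top',[W(-.078,.125,.098),W(.078,.125,.098),W(-.078,.10,.105),W(.078,.10,.105)])-[155,95])*4)"
```

```text
inc [-0.004 -0.143  0.003] turn 0.0001 | loc -0.0045 -0.0531 0.0923 t 5.5 F [-3.4  0.4  0.9]
[[162.54465228 102.29992373]
 [368.58903384 149.99201592]
 [152.80410235 131.75366681]
 [360.38709066 179.94967855]]
```

View pics/t2.png

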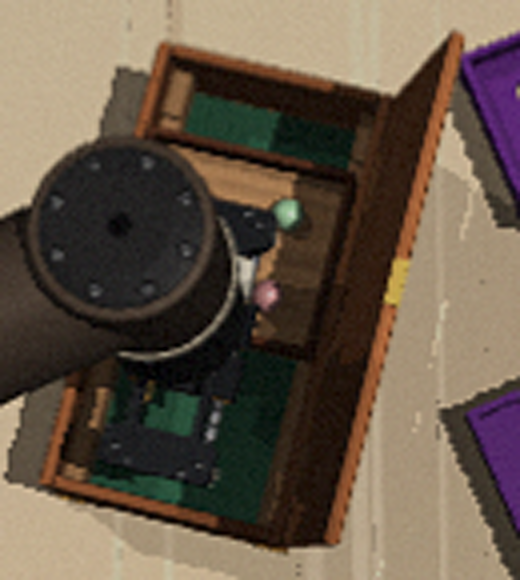

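The top picture shows the till's far rim running from about (160,137) to (357,177), which puts it at box y ≈ 0.099. About 26 mm of travel is left, and the marbles are still in their hollows.

Call:
{"api": "drive_tool", "payload": {
  "increments": [
    [[-1, 0, -0.03, 0, 0], [-1, 0, -0.06, 0, 0], [-1, 0, -0.09, 0, 0], [-1, 0, -0.12, 0, 0], [-1, 0, -0.15, 0, 0]]
  ]
}}

```text
time_s: 6.18
tcp_pos: [0.594, 0.0393, 0.0923]
eef_rot: [-180.0, -0.0, -103.9]
contact_force: [-0.6, 0.1, 0.8]
gripper_width: 0.0002
gripper_force: 0.2
```

Call:
{"api": "drive_tool", "payload": {
  "increments": [
    [[-1, 0, -0.01, 0, 0], [-1, 0, -0.02, 0, 0], [-1, 0, -0.03, 0, 0], [-1, 0, -0.04, 0, 0], [-1, 0, -0.05, 0, 0]]
  ]
}}

```text
time_s: 6.8
tcp_pos: [0.5995, 0.0379, 0.0924]
eef_rot: [180.0, -0.0, -103.9]
contact_force: [-4.1, 0.8, 3.1]
gripper_width: 0.0007
gripper_force: 1.9
```

```bash
python3 -c "
from h import *
inc(W(-.005,-.027,.092))"
```

```text
inc [-0.004 -0.02   0.003] turn 0.0001 | loc -0.0045 -0.0295 0.0924 t 6.8 F [-4.1  0.8  3.1]
```

Call:
{"api": "drive_tool", "payload": {
  "increments": [
    [[-1, 0, -0.01, 0, 0], [-1, 0, -0.02, 0, 0], [-1, 0, -0.02, 0, 0]]
  ]
}}

```text
time_s: 7.18
tcp_pos: [0.6, 0.0377, 0.0924]
eef_rot: [179.8, -0.0, -104.0]
contact_force: [-12.0, 5.7, 8.9]
gripper_width: 0.0005
gripper_force: 6.5
```

Call:
{"api": "drive_tool", "payload": {
  "increments": [
    [[-1, 0, -0.01, 0, 0], [-1, 0, -0.02, 0, 0], [-1, 0, -0.02, 0, 0]]
  ]
}}

```text
time_s: 7.55
tcp_pos: [0.6001, 0.0377, 0.0924]
eef_rot: [179.6, -0.1, -104.0]
contact_force: [-21.9, 10.0, 17.2]
gripper_width: 0.0004
gripper_force: 11.9
```

Motion has stopped and the force is rising, so the till is blocked at home. I'll back off, lift and look.

Call:
{"api": "drive_tool", "payload": {
  "increments": [
    [[-1, 0, 0.05, 0, 0], [-1, 0, 0.1, 0, 0], [-1, 0, 0.15, 0, 0], [-1, 0, 0.2, 0, 0], [-1, 0, 0.2, 0, 0]]
  ]
}}

```text
time_s: 8.18
tcp_pos: [0.5806, 0.0426, 0.0924]
eef_rot: [-180.0, 0.0, -103.9]
contact_force: [0.7, 0.1, -0.6]
gripper_width: 0.0006
gripper_force: 0.0
```

Call:
{"api": "drive_tool", "payload": {
  "increments": [
    [[-1, 0, 0, -0.25, 0], [-1, 0, 0, -0.55, 0], [-1, 0, 0, -0.85, 0], [-1, 0, 0, -1, 0], [-1, 0, 0, -1, 0]]
  ]
}}

```text
time_s: 8.8
tcp_pos: [0.5819, 0.0428, 0.214]
eef_rot: [-179.8, 0.1, -103.9]
contact_force: [-0.6, 0.1, 0.3]
gripper_width: 0.0006
gripper_force: 0.0
```

```bash
python3 -c "
from h import *
inc(W(-.005,-.06,.33))
w=capture('wrist')[:,:,::-1];cv2.imwrite('pics/w3.png',w)
for z in(.098,.105):print(z,px('wrist',[W(-.0,-.015,z),W(.0,.125,z),W(.05,-.015,z),W(0.05,.125,z)]).round(1))"
```

```text
inc [-0.002  0.1   -0.967] turn 0.0001 | loc -0.005 -0.0477 0.214 t 8.8 F [-0.6  0.1  0.3]
0.098 [[220.3 185.1]
 [ 67.  185.2]
 [218.3 128.1]
 [ 57.8 129.5]]
0.105 [[219.3 187.2]
 [ 62.4 187.2]
 [217.3 128.8]
 [ 52.6 130.2]]
```

View pics/w3.png

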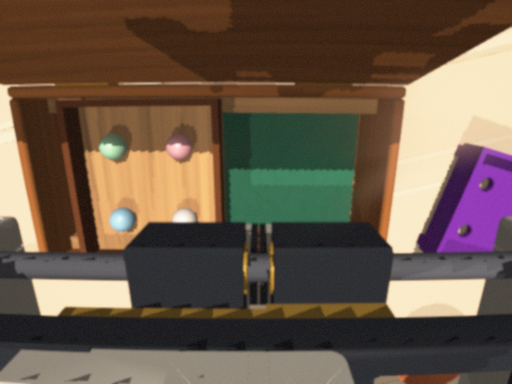

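The till's near edge is at column 221 and its far edge at about 62 on row 130. A length of 159 px fits dropped (160.5 expected) rather than proud (164.7). All marbles are in their hollows. On to the lid: rise, then cross over it.

Call:
{"api": "drive_tool", "payload": {
  "increments": [
    [[-1, 0, -0.1, -0.3, 0], [-1, 0, -0.2, -0.6, 0], [-1, 0, -0.3, -0.95, 0], [-1, 0, -0.4, -1, 0], [-1, 0, -0.4, -1, 0]]
  ]
}}

```text
time_s: 9.48
tcp_pos: [0.6277, 0.031, 0.3306]
eef_rot: [179.9, -0.0, -104.0]
contact_force: [-0.5, -0.2, 0.1]
gripper_width: 0.0004
gripper_force: 0.0
```

```bash
python3 -c "
from h import *
inc(W(.2,0,.335))
m=camera_model('wrist');c=ray('wrist',(256,192),m)[0]-C;print('cam loc',c@ex,c@ey,c[2]);print(r.get_state()['joints'])"
```

```text
inc [ 1.705 -0.004 -0.036] turn -0.0001 | loc -0.0046 -0.0004 0.3306 t 9.475 F [-0.5 -0.2  0.1]
cam loc 0.06945185169938979 -0.00047952293244707113 0.4777355409798826
[ 2.05723412e+01  1.38074945e+01  3.20790186e+00 -3.48267032e-02
 -7.95134256e+01 -3.45463371e+01]
```

Call:
{"api": "drive_tool", "payload": {
  "increments": [
    [[-1, 0.3, 0, 0, 0], [-1, 0.65, 0, 0, 0], [-1, 0.95, 0, 0, 0], [-1, 1, 0, 0, 0]]
  ]
}}

```text
time_s: 9.98
tcp_pos: [0.5971, -0.087, 0.3305]
eef_rot: [179.8, -0.0, -104.1]
contact_force: [-0.6, -0.2, 0.2]
gripper_width: 0.0001
gripper_force: 0.0
```

Call:
{"api": "drive_tool", "payload": {
  "increments": [
    [[-1, 0.25, 0, 0, 0], [-1, 0.5, 0, 0, 0], [-1, 0.7, 0, 0, 0], [-1, 0.7, 0, 0, 0]]
  ]
}}

```text
time_s: 10.48
tcp_pos: [0.5776, -0.1674, 0.3309]
eef_rot: [179.9, -0.0, -104.0]
contact_force: [-0.1, 0.6, 0.5]
gripper_width: 0.0007
gripper_force: 0.0
```

Call:
{"api": "drive_tool", "payload": {
  "increments": [
    [[-1, 0, 0, 0.2, 0], [-1, 0, 0, 0.4, 0], [-1, 0, 0, 0.6, 0], [-1, 0, 0, 0.63, 0], [-1, 0, 0, 0.63, 0]]
  ]
}}

```text
time_s: 11.1
tcp_pos: [0.5786, -0.1664, 0.2569]
eef_rot: [180.0, -0.0, -103.9]
contact_force: [-0.1, -0.5, 0.3]
gripper_width: 0.0004
gripper_force: 0.0
```

```bash
python3 -c "
from h import *
inc(W(.16,0,.255))
im=capture('scene')[60:260,160:360,::-1]
cv2.imwrite('pics/s2.png',cv2.resize(im,None,fx=3,fy=3,interpolation=cv2.INTER_CUBIC))"
```

```text
inc [-0.323 -0.004  0.015] turn 0.0002 | loc 0.1988 -0.0004 0.2569 t 11.1 F [-0.1 -0.5  0.3]
```

View pics/s2.png

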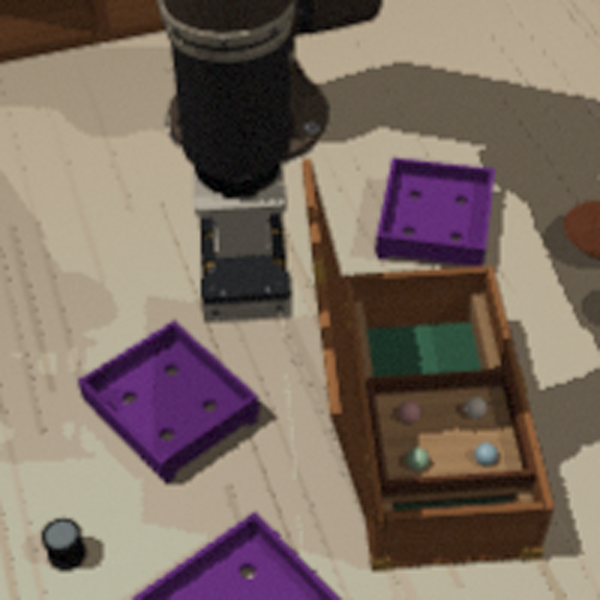

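The scene crop shows the gripper at about (245,260), on the lid's outer side and clear of it. The till is seated at the far end and all four marbles are in place. Now I'll push the lid over along its arc.

Call:
{"api": "drive_tool", "payload": {
  "increments": [
    [[-1, -0.15, 0, 0, 0], [-1, -0.3, 0, 0, 0], [-1, -0.45, 0, 0, 0], [-1, -0.6, 0, 0, 0], [-1, -0.74, 0, 0, 0]]
  ]
}}

```text
time_s: 11.78
tcp_pos: [0.6002, -0.0798, 0.2572]
eef_rot: [-180.0, -0.0, -103.9]
contact_force: [-0.5, -3.6, 2.1]
gripper_width: 0.0008
gripper_force: 1.6
```

Call:
{"api": "drive_tool", "payload": {
  "increments": [
    [[-1, -0.1, 0, 0, 0], [-1, -0.2, 0, 0, 0], [-1, -0.3, 0, 0, 0], [-1, -0.4, 0, 0, 0], [-1, -0.5, 0, 0, 0]]
  ]
}}

```text
time_s: 12.4
tcp_pos: [0.614, -0.0219, 0.2563]
eef_rot: [179.9, -0.0, -103.9]
contact_force: [-1.1, -2.6, -0.7]
gripper_width: 0.0002
gripper_force: 1.3
```

```bash
python3 -c "
from h import *
inc(W(-.004,0,.233))"
```

```text
inc [-0.45  -0.009  0.194] turn 0.0 | loc 0.05 -0.001 0.2563 t 12.4 F [-1.1 -2.6 -0.7]
```

Call:
{"api": "drive_tool", "payload": {
  "increments": [
    [[-1, -0.1, 0, 0.03, 0], [-1, -0.2, 0, 0.06, 0], [-1, -0.29, 0, 0.1, 0], [-1, -0.38, 0, 0.14, 0], [-1, -0.45, 0, 0.19, 0]]
  ]
}}

```text
time_s: 13.02
tcp_pos: [0.6275, 0.0306, 0.2336]
eef_rot: [-180.0, 0.0, -103.9]
contact_force: [-0.4, -1.9, 0.1]
gripper_width: 0.0004
gripper_force: 0.9
```

Call:
{"api": "drive_tool", "payload": {
  "increments": [
    [[-1, -0.06, 0, 0.06, 0], [-1, -0.12, 0, 0.12, 0], [-1, -0.18, 0, 0.18, 0], [-1, -0.23, 0, 0.24, 0], [-1, -0.27, 0, 0.3, 0]]
  ]
}}

```text
time_s: 13.65
tcp_pos: [0.6353, 0.0617, 0.1975]
eef_rot: [-180.0, 0.0, -103.9]
contact_force: [0.4, -1.3, 1.4]
gripper_width: 0.0003
gripper_force: 0.7
```

```bash
python3 -c "
from h import *
inc(W(-.052,0,.16))"
```

```text
inc [-0.131 -0.004  0.312] turn 0.0001 | loc -0.0363 -0.0004 0.1975 t 13.65 F [ 0.4 -1.3  1.4]
```

Call:
{"api": "drive_tool", "payload": {
  "increments": [
    [[-1, -0.03, 0, 0.06, 0], [-1, -0.06, 0, 0.12, 0], [-1, -0.09, 0, 0.18, 0], [-1, -0.11, 0, 0.24, 0], [-1, -0.13, 0, 0.31, 0]]
  ]
}}

```text
time_s: 14.28
tcp_pos: [0.6388, 0.0766, 0.1603]
eef_rot: [-180.0, 0.0, -103.9]
contact_force: [-0.1, 0.1, 1.5]
gripper_width: 0.0005
gripper_force: 0.6
```

Call:
{"api": "drive_tool", "payload": {
  "increments": [
    [[-1, -0.02, 0, 0.06, 0], [-1, -0.03, 0, 0.12, 0], [-1, -0.05, 0, 0.18, 0], [-1, -0.06, 0, 0.24, 0], [-1, -0.07, 0, 0.29, 0]]
  ]
}}

```text
time_s: 14.9
tcp_pos: [0.6406, 0.0845, 0.1253]
eef_rot: [180.0, -0.0, -103.9]
contact_force: [-0.2, -0.5, 1.0]
gripper_width: 0.0006
gripper_force: 0.5
```

Call:
{"api": "drive_tool", "payload": {
  "increments": [
    [[-1, 0, 0, 0.02, 0], [-1, 0, 0, 0.04, 0], [-1, 0, 0, 0.05, 0]]
  ]
}}

```text
time_s: 15.28
tcp_pos: [0.6408, 0.0847, 0.1217]
eef_rot: [-180.0, 0.0, -103.9]
contact_force: [-7.8, 1.1, 18.1]
gripper_width: 0.0007
gripper_force: 8.9
```

The lid has bottomed out: fingertip at z ≈ 0.111 with 18 N. I'll lift off and check.

Call:
{"api": "drive_tool", "payload": {
  "increments": [
    [[-1, 0, 0, 0.03, 0], [-1, 0, 0, 0.03, 0], [-1, 0, 0, -0.2, 0], [-1, 0, 0, -0.5, 0], [-1, 0, 0, -0.8, 0]]
  ]
}}

```text
time_s: 15.9
tcp_pos: [0.6406, 0.0846, 0.2171]
eef_rot: [180.0, 0.0, -103.9]
contact_force: [0.7, 0.6, 0.6]
gripper_width: -0.0001
gripper_force: 0.0
```

Call:
{"api": "drive_tool", "payload": {
  "increments": [
    [[-1, 0.2, 0, -0.2, 0], [-1, 0.5, 0, -0.2, 0], [-1, 0.9, 0, -0.2, 0], [-1, 1, 0, -0.2, 0], [-1, 1, 0, -0.2, 0]]
  ]
}}

```text
time_s: 16.52
tcp_pos: [0.6119, -0.0324, 0.2402]
eef_rot: [-180.0, 0.0, -104.0]
contact_force: [0.5, 0.0, 0.0]
gripper_width: 0.0003
gripper_force: 0.0
```

```bash
python3 -c "
from h import *
inc(W(0,0,.2))
im=capture('scene')[60:260,160:430,::-1]
cv2.imwrite('pics/s3.png',cv2.resize(im,None,fx=2.9,fy=2.9,interpolation=cv2.INTER_CUBIC))
for z in (.11,.115):print((px('scene',[W(-.09,-.17,z),W(-.09,.17,z),W(.09,.17,z-(z-.11))])-[160,60])*2.9)"
```

```text
inc [-0.506 -0.003  0.335] turn -0.0002 | loc 0.0607 -0.0005 0.2402 t 16.525 F [0.5 0.  0. ]
[[472.11071325 247.77740104]
 [533.46753491 483.51096867]
 [357.37463002 495.95013846]]
[[472.6145263  244.81556067]
 [534.27662386 480.79274759]
 [357.37463002 495.95013846]]
```

View pics/s3.png

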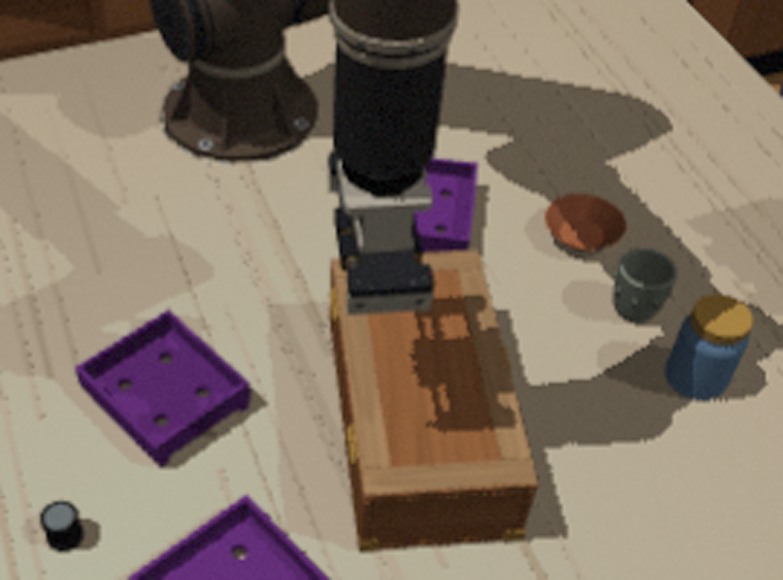

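The lid lies flush, with its far free corner at (533,484) against a predicted (533,483.5). The bystanders are undisturbed and the arm is clear, so I'm handing in.

```bash
python3 -c "
from plant import job
print(job.close_job())"
```

```text
the job is handed in; nothing more can be done
None
```

The job is handed in (no verdict was returned): the till was pushed until it stopped in its notches, the lid was closed gently and lies flush, the marbles were in their hollows when last seen before closing, and the bystanders in the last picture (jar, cup, dish, loupe) look unmoved.

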